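# Take a chip's temperature with the infrared thermometer

### The arm

A 6-joint arm with a two-finger parallel gripper is mounted at the origin on the work surface. World frame = base frame: x ahead of the robot, y to its left, z up, the work surface at z = 0. Lengths are in m, angles in rad, forces in N, time in s.
With the tool pointing down it reaches from about 0.35 to 0.775 m from the base axis. Payload 7.3 kg.
Tool frame: the origin (TCP) lies on the front face of the gripper's body, between the roots of the fingers; the fingertips stand ahead of it and the grasp point (between the pads) lies 47 mm ahead of it (finger_overhang is the z of the fingertips in the tool frame, in m); z points along the fingers, y is the line along which they close (so a half turn about z gives the same grasp; the last joint's range is limited). The gripper opens to 92 mm and grips with 3 to 60 N. Pads are 19 mm wide; open, the fingers measure 130 mm over their backs; the gripper's body (75 mm by 190 mm) begins 47 mm behind the grasp point.
Start: joints at [-1.306, 0.342, 1.524, -0, 1.275, -0.146], TCP at [0.21, -0.481, 0.292] pointing down, gripper open.
Joint ranges: [-2.53, 2.53], [-0.77, 2.02], [0.04, 2.7], [-1, 4.14], [0.28, 2.66], [-3.11, 3.11]. Speed limits (rad/s): [2.57, 2.57, 3.14, 3.14, 3.14, 3.14].

### API

Orientations are given as [roll, pitch, yaw] about the fixed x, y, z axes, in that order (R = Rz(yaw) Ry(pitch) Rx(roll)).
In Python, from cell import * gives the robot as it stands. The module is installed in compiled form; this text tells all that it offers.
- The arm moves only by the tool arm_command, never from a script. Its argument "series" is a list of rows, each an object of numbers: "x", "y", "z": the shift along the tool's x, y, z in mm; "rx", "ry", "rz": the turn, a rotation vector about the tool's x, y, z in degrees. A call has 1 to 20 rows; each row is the pose to reach, as a shift and turn from the pose commanded when the call began, along the tool's axes at that moment; what a row does not reach only later rows make up. A row lasts 1/10 s, in which the tool goes at most 50 mm and 8.59 degrees, less where a joint would pass 70% of its speed; a pose out of reach is approached as far as the arm can. A call with a gripper value outside its range is refused whole. "hand" is the finger opening in mm, from 0 to 91.8, set as the call begins (left out, the last holds). The fingers move at their own pace and stop on an object; "squeeze" is the grip in N (left out, the last holds). Time passes only in rows, so rows that repeat a pose let the fingers close. It gives the time, the measured TCP pose, the force, the opening and the grip force at its end, in the units of the state.
- observe(): the state, without advancing time (a new reading comes with each control period).
- read_camera(name): name is "scene" or "top" or "wrist"; returns a dict with "pixels" (400x640x3 uint8, blue, green, red), "K" (3x3 intrinsics, pixels), "rvec" (rotation vector, rad) and "tvec" (3), from world to camera coordinates, as OpenCV has them. Camera axes: x right, y down, z forward; pixel columns grow to the right and rows downward; lengths in m; the calibration is good to about 2 mm. A picture is of the moment at which its call begins. There is no depth.
- hand_in(): hands the job in; it is judged then, once.
Trained networks look in a picture, given as the dict that the camera call returned (one of the last four; its "shot" number tells which), for a name from the list of things; names that differ only in an ending like _2 or _b are one class to them, and where a whole thing is asked for, a point or a joint stands for the part that bears it (a point fixed in the world has none). Each returns a list of dicts, best first, with "confidence" (0 to 1); they miss things now and then, are a little off and sometimes report something else, mostly with a low value. They report only what shows in the picture. A call takes as long as a camera call. They do not tell look-alikes from the thing itself.
- boxes_of(picture, query): "point" ([x, y, z] in m, in world coordinates, good to about 4 mm: the middle of the surface that is visible of it).
- trace(picture, query): "pixels" (400x640 bool, what is visible of it).
- mark_of(picture, query): "point" ([x, y, z] in m, in world coordinates, good to about 4 mm: a listed point, or the origin of a listed thing).
The state is a dict: "time": time; "qpos": joint angles; "qvel": joint speeds; "joint_efforts": joint torques, N m; "tool_pos": TCP position; "tool_rot": TCP orientation; "contact_force": force on the tool from outside, world axes, zero at the start; "torque": the same for the moment, N m; "opening": finger opening in m; "grip_force": force on a finger pad.
Only numpy, scipy, OpenCV 4.12 (cv2) and the standard library are available. Lean on these libraries where they do the work, as an engineer would, in place of code of your own. Each camera call takes 0.05 s, during which the arm holds its last target. There are 200 camera calls.

### The job

Pick up the infrared thermometer and point its lens squarely at the middle of the large square chip, from about 8 cm in front of the chip's face, and hold it steady there for two seconds. Then lay the thermometer down gently, flat and right way up, wholly inside the black tray, and let go. Do not touch the circuit boards or their holders, and leave the other things on the bench where they are.

Things in the scene. Friction and masses are not known exactly. Their poses are not given: they have to be found in the camera images.
- thermometer: infrared thermometer, 190 g, lying right way up: grey box handle 115 mm long (x -70 to +45), 32 wide (y), 34 high, with a screen on top and a black 26 mm barrel drooping at the front. Origin on its flat underside near the centre of mass: grip here across y; +x front, z up. The lens is at (79.6, 0, 16.6) mm and looks 0.5 rad below +x, along (0.878, 0, -0.479)
- lens (a point): centre of the lens on the front end of the thermometer's barrel; x = the direction it looks in (outward along the barrel), y = the thermometer's y
- tail (a point): centre of the rear end face of the thermometer's handle, at (-70, 0, 17) mm in the thermometer's frame
- chip (a point): centre of the top face of the large square chip, 36 x 36 mm (black with a 22 mm square metal lid), the only big square chip; it sits on one of the two tilted circuit boards. z = straight out of the chip's face (towards the robot and up), x = up the slope of the board, y = along the board's width
- holder_a: holder with the board that carries the large square chip (the holders may swap sides): fixed steel base 150 (x) x 200 (y) x 12 mm, origin under its centre; on it a plate 140 mm deep, 165 wide with a green circuit board, hinged at its near edge (x = -58, z = 32 mm) and sloping up away from the robot at 0.65 to 0.95 rad from level
- holder_b: the other holder, alike, whose board carries a row of four narrow oblong chips (34 x 12 mm) and no large square one; same sizes and origin
- tray: fixed black open tool tray, 150 (x) x 250 (y) mm outside, walls 5 mm thick and 18 mm high, floor 5 mm thick; origin under its centre; tray and thermometer may have swapped sides
- tray_in (a point): centre of the tray's inner floor (upper side, 5 mm above the bench), axes as the tray; the inside is 140 (x) x 240 (y) mm
- flux_bottle: white squeeze bottle with a needle spout, 42 mm diameter, 112 mm tall; bystander between the tray and the thermometer; origin under its centre
- screwdriver: screwdriver 150 mm long lying between the two board holders; bystander; origin on its underside
- solder_spool: metal solder spool standing on end, 60 mm diameter, 40 mm tall; bystander at the left; origin under its centre
- paste_jar: small jar with a black lid, 52 mm diameter, 45 mm tall; bystander at the right; origin under its centre
- brush: brush 170 mm long lying at the right; bystander; origin on its underside
- multimeter: multimeter lying face up, 170 x 85 x 36 mm; bystander at the left; origin under its centre
- scrap_board: loose bare circuit board lying flat, 100 x 130 x 6 mm with parts up to 12 mm; bystander at the right; origin under its centre
Things that resemble listed ones, but are neither listed nor needed, are in the scene too. Leave any blue or turquoise look-alike of the thermometer alone.

How it is judged:
On the way:
1. the chip's centre lies 60 to 100 mm ahead of the lens, within 14 mm of its line of sight in y and z, square to it within 0.22 rad, thermometer steady (under 0.03 m/s, 0.15 rad/s), for 1.5 s (x of chip in the frame of lens between 0.06 and 0.1 m and y of chip in the frame of lens between -0.014 and 0.014 m and z of chip in the frame of lens between -0.014 and 0.014 m and angle between the x axis of lens and the z axis of chip, either way round below 0.22 rad and linear speed of thermometer below 0.03 m/s and angular speed of thermometer below 0.15 rad/s), for 1.5 s.
At the end, for the whole second after the job is handed in: the thermometer lies at rest on the tray's floor (underside within 8 mm of it), right way up within 0.12 rad, with both its lens and its tail end inside the tray's walls (x of lens in the frame of tray_in between -0.07 and 0.07 m and y of lens in the frame of tray_in between -0.12 and 0.12 m and x of tail in the frame of tray_in between -0.07 and 0.07 m and y of tail in the frame of tray_in between -0.12 and 0.12 m and z of thermometer in the frame of tray_in below 0.008 m and angle between thermometer's own z axis and vertical below 0.12 rad and linear speed of thermometer below 0.02 m/s and angular speed of thermometer below 0.1 rad/s); the robot touches nothing.
It fails at once if a board or its holder is touched by the robot or the thermometer (contact force between any of holder_a, holder_b and the fingers above 1 N or contact force between any of holder_a, holder_b and the arm above 1 N or contact force between any of holder_a, holder_b and thermometer above 1 N).
It fails at once if the thermometer is pressed or knocked hard on the tray: more than 60 N between it and the tray (contact force between thermometer and tray above 60 N).
It fails at once if the thermometer is dropped or slammed into the tray: faster than 0.45 m/s within 40 mm of the tray's floor (z of thermometer in the frame of tray_in below 0.04 m and horizontal distance between thermometer and tray_in below 0.12 m and linear speed of thermometer above 0.45 m/s).
It fails at once if a bystander is pushed more than 30 mm (distance of any of flux_bottle, screwdriver, solder_spool, paste_jar, brush, multimeter, scrap_board from where it was at the start of the episode above 0.03 m).
It also fails if it takes over 53 s, if anything falls off the work surface, if the arm or the gripper's body presses on something with over 40 N, if the wrist force passes 120 N, or if a joint passes its speed limit or range.

## Working session

There is one attempt and no reset: what is moved stays moved. The work goes in short steps, Python scripts to look and compute and a tool call to move; the robot and the scene stay as the last step left them, time stands still between calls to the robot, and variables do not carry over. Pictures are saved under pics/ and viewed, at most 10 in all, crops included, and the job is handed in when it is done.

Besides the shell and the picture viewer there is one more tool, called as a command line: name --argument value ..., lists and objects as JSON in quotes. arm_command: Moves the arm, as the interface text tells. Its arguments: {"type":"object","properties":{"series":{"type":"array"},"hand":{"type":"number"},"squeeze":{"type":"number"}},"required":["series"]}

```bash
mkdir -p pics
python3 - <<'E'
from cell import *
import cv2,numpy as np
s=observe();print({k:np.round(v,3) for k,v in s.items()})
ps={}
for c in ("scene","top"):
    p=read_camera(c);cv2.imwrite(f"pics/{c}0.png",p["pixels"])
    for q in ("thermometer","lens","tail","chip","tray_in","holder_a","flux_bottle"):
        for d in mark_of(p,q)[:3]: print(c,q,np.round(d["point"],3),round(d["confidence"],2))
E
```

```text
{'time': np.float64(0.0), 'qpos': array([-1.306,  0.343,  1.525,  0.   ,  1.275, -0.146]), 'qvel': array([ 0.002,  0.002, -0.001,  0.001,  0.001,  0.   ]), 'joint_efforts': array([ 3.0000e-03, -4.3124e+01, -2.4422e+01,  7.2000e-02,  5.6000e-02,
       -0.0000e+00]), 'tool_pos': array([ 0.21 , -0.481,  0.292]), 'tool_rot': array([-3.14 , -0.   ,  0.411]), 'contact_force': array([-0.66 , -0.555,  0.545]), 'torque': array([ 0.027,  0.018, -0.027]), 'grip_force': np.float64(0.0), 'opening': np.float64(0.092)}
scene thermometer [ 0.395  0.099 -0.002] 0.87
scene thermometer [ 0.577  0.625 -0.003] 0.86
scene thermometer [ 0.44   0.266 -0.   ] 0.79
scene lens [0.43  0.02  0.019] 0.58
scene lens [0.587 0.704 0.016] 0.44
scene lens [0.495 0.315 0.013] 0.4
scene tail [0.384 0.22  0.019] 0.94
scene tail [0.38  0.174 0.016] 0.68
scene tail [0.573 0.554 0.014] 0.6
scene chip [ 0.67  -0.135  0.104] 0.58
scene tray_in [ 0.452 -0.195  0.006] 0.73
scene holder_a [0.719 0.181 0.003] 0.96
scene holder_a [ 0.69  -0.154  0.001] 0.56
scene flux_bottle [ 0.549  0.001 -0.004] 0.82
top thermometer [ 0.434  0.26  -0.003] 0.86
top thermometer [0.402 0.1   0.   ] 0.82
top thermometer [ 0.582  0.624 -0.002] 0.67
top lens [0.591 0.704 0.016] 0.54
top lens [0.499 0.315 0.016] 0.44
top lens [ 0.52  -0.486  0.002] 0.4
top tail [0.383 0.216 0.015] 0.85
top tail [0.381 0.166 0.021] 0.57
top tail [0.574 0.556 0.022] 0.55
top chip [ 0.668 -0.135  0.106] 0.78
top tray_in [ 0.455 -0.196  0.003] 0.82
top holder_a [ 0.688 -0.149 -0.002] 0.97
top holder_a [ 0.558 -0.001  0.   ] 0.68
top holder_a [0.718 0.179 0.   ] 0.63
top flux_bottle [ 0.72  -0.001 -0.004] 0.73
top flux_bottle [ 0.56  -0.     0.001] 0.52
```

View pics/scene0.png

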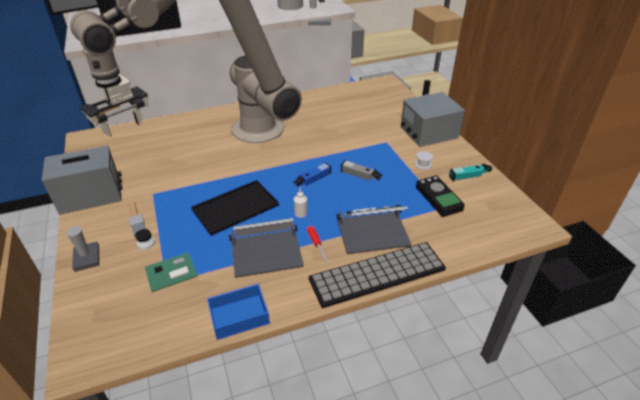

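View pics/top0.png

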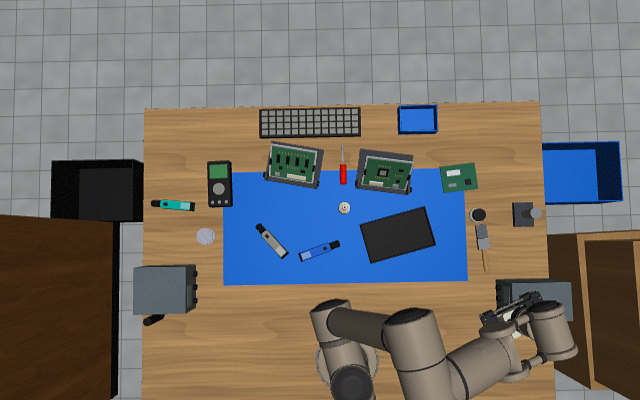

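The scene shows the grey thermometer at top pixel (271,241), the blue look-alike at (320,250), the chip board at (383,173) and the tray at (398,235). Next I measure the yaws and the wrist camera mount.

```bash
cat > h.py <<'E'
from cell import *
import cv2,numpy as np
from scipy.spatial.transform import Rotation as Rn
def tool():
    s=observe();return np.array(s["tool_pos"]),Rn.from_euler("xyz",s["tool_rot"]).as_matrix()
def go(p,R):
    p0,R0=tool();d=R0.T@(np.array(p)-p0)*1e3;r=np.degrees(Rn.from_matrix(R0.T@R).as_rotvec())
    print("xyz",d.round(1),"r",r.round(2),"rows",max(np.linalg.norm(d)/50,np.linalg.norm(r)/8.59).round(1))
def cam(p):
    R=cv2.Rodrigues(np.array(p["rvec"],float))[0];return np.array(p["K"],float),R,np.array(p["tvec"],float).ravel()
def onz(p,px,z):
    K,R,t=cam(p);d=(np.linalg.inv(K)@np.c_[px,np.ones(len(px))].T).T@R;c=-R.T@t
    return c+d*((z-c[2])/d[:,2])[:,None]
def proj(p,X): 
    K,R,t=cam(p);y=(np.atleast_2d(X)@R.T+t)@K.T;return y[:,:2]/y[:,2:]
def mask(p,q,near):
    best=None
    for d in trace(p,q):
        ys,xs=np.nonzero(d["pixels"])
        e=np.hypot(*(np.array([xs.mean(),ys.mean()])-near))
        if best is None or e<best[0]: best=(e,d["pixels"],d["confidence"])
    return best
def rectpts(p,m,z):
    cs=max(cv2.findContours(m.astype(np.uint8),0,1)[0],key=cv2.contourArea)[:,0]
    X=onz(p,cs,z)[:,:2]; return X,cv2.minAreaRect((X*1000).astype(np.float32))
E
python3 - <<'E'
from h import *
p=read_camera("top")
for q,near,z in (("tray",(398,235),.018),("thermometer",(271,241),.025),("holder_a",(384,172),.0)):
    b=mask(p,q,near);print(q,b[0],b[2],rectpts(p,b[1],z)[1])
w=read_camera("wrist");p0,R0=tool();K,R,t=cam(w)
print("K",K[0,0],K[0,2],"cam in tool",R0.T@(-R.T@t-p0),"\n",(R0.T@R.T).round(3))
E
```

```text
tray 1.2251986991464126 0.81 ((455.2901916503906, -196.75119018554688), (149.43734741210938, 251.7760467529297), 14.810108184814453)
thermometer 1.074389332604876 0.54 ((441.843017578125, 267.962646484375), (150.40158081054688, 33.40349197387695), 44.201576232910156)
holder_a 0.7868691233623651 0.57 ((691.3786010742188, -159.01016235351562), (211.55288696289062, 151.36410522460938), 81.14580535888672)
K 318.21596447623983 318.22767241255383 cam in tool [ 0.07702249 -0.00076073 -0.09297948] 
 [[-0.    -0.958 -0.285]
 [ 1.    -0.    -0.   ]
 [ 0.    -0.285  0.958]]
```

Run:
```python
from h import *
go([.549,-.125,.33],Rn.from_euler("xyz",[np.pi,-.6,-.155]).as_matrix())
```

```text
xyz [ 453.4 -191.2  -37.8] r [-9.72 33.44 31.43] rows 9.9
```

arm_command --series '[{"x": 453, "y": -191, "z": -38, "rx": -9.7, "ry": 33.4, "rz": 31.4}, {"x": 453, "y": -191, "z": -38, "rx": -9.7, "ry": 33.4, "rz": 31.4}, {"x": 453, "y": -191, "z": -38, "rx": -9.7, "ry": 33.4, "rz": 31.4}, {"x": 453, "y": -191, "z": -38, "rx": -9.7, "ry": 33.4, "rz": 31.4}, {"x": 453, "y": -191, "z": -38, "rx": -9.7, "ry": 33.4, "rz": 31.4}, {"x": 453, "y": -191, "z": -38, "rx": -9.7, "ry": 33.4, "rz": 31.4}, {"x": 453, "y": -191, "z": -38, "rx": -9.7, "ry": 33.4, "rz": 31.4}, {"x": 453, "y": -191, "z": -38, "rx": -9.7, "ry": 33.4, "rz": 31.4}, {"x": 453, "y": -191, "z": -38, "rx": -9.7, "ry": 33.4, "rz": 31.4}, {"x": 453, "y": -191, "z": -38, "rx": -9.7, "ry": 33.4, "rz": 31.4}, {"x": 453, "y": -191, "z": -38, "rx": -9.7, "ry": 33.4, "rz": 31.4}, {"x": 453, "y": -191, "z": -38, "rx": -9.7, "ry": 33.4, "rz": 31.4}, {"x": 453, "y": -191, "z": -38, "rx": -9.7, "ry": 33.4, "rz": 31.4}, {"x": 453, "y": -191, "z": -38, "rx": -9.7, "ry": 33.4, "rz": 31.4}]'

```text
time: 2.45
tool_pos: [0.548, -0.1266, 0.3301]
tool_rot: [3.141, -0.599, -0.157]
contact_force: [-1.1, -0.5, 1.1]
opening: 0.092
grip_force: 0.0
```

Run:
```python
from h import *
print(observe()["time"],tool())
w=read_camera("wrist");np.savez("w1.npz",**w);cv2.imwrite("pics/w1.png",w["pixels"])
for q in ("chip","holder_a"):
    for d in mark_of(w,q)[:3]: print(q,np.round(d["point"],4),round(d["confidence"],2),proj(w,d["point"]))
b=trace(w,"holder_a");print([(d["confidence"],d["pixels"].sum()) for d in b])
```

```text
2.45 (array([ 0.54795907, -0.12660532,  0.33008116]), array([[ 8.15900053e-01, -1.56034864e-01,  5.56740716e-01],
       [-1.28831591e-01, -9.87751544e-01, -8.80301617e-02],
       [ 5.63657275e-01,  9.80214035e-05, -8.26008757e-01]]))
chip [ 0.6716 -0.1367  0.1048] 0.9 [[310.54047243 198.58603819]]
holder_a [ 0.6894 -0.1523  0.0011] 0.6 [[320.80662444 207.49270734]]
holder_a [ 0.7205  0.1832 -0.0026] 0.57 [[ 90.71212627 222.41172541]]
[(0.91, np.int64(16589)), (0.76, np.int64(13802))]
```

View pics/w1.png

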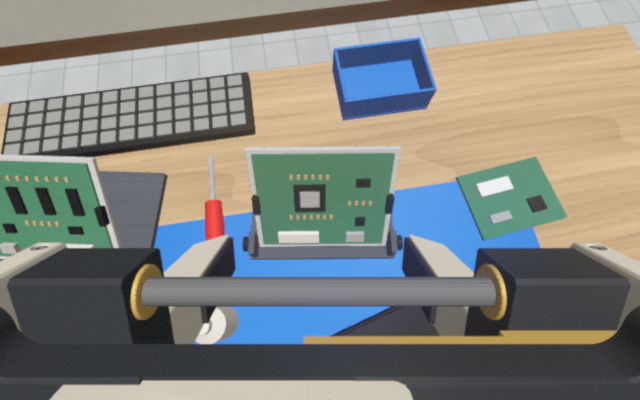

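The wrist view shows the board upright: the chip at (310,198), the plate's top corners at about (248,148) and (398,147), the hinge near row 250. I'll enlarge it to read the corners.

Run:
```python
import cv2
a=cv2.imread("pics/w1.png")[138:268,232:416]
cv2.imwrite("pics/w1c.png",cv2.resize(a,None,fx=4,fy=4,interpolation=2))
```

```text
(no output)
```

View pics/w1c.png

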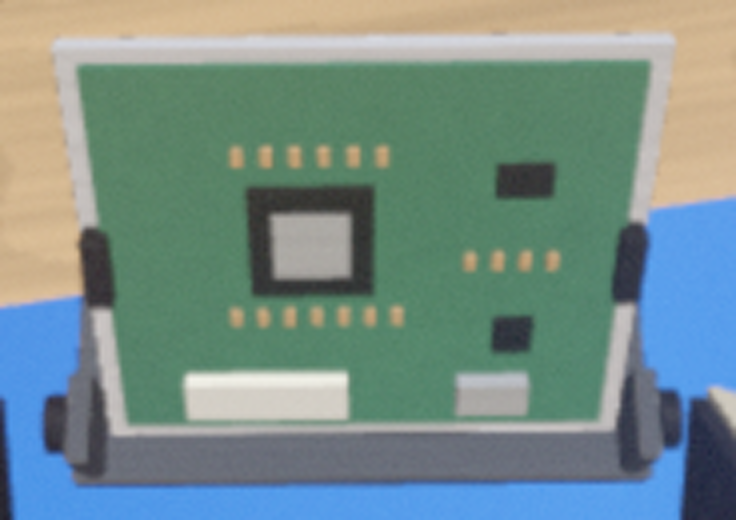

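Crop read-out: plate corners TL(54,42), TR(674,38), BR(612,430), BL(113,433); chip about (247,186), (374,186), (373,295), (253,296).

Run:
```python
from h import *
w=dict(np.load("w1.npz"));K,R,t=cam(w)
f=lambda a:(np.array(a,float)+.5)/4-.5+[232,138]
pl=f([(54,42),(674,38),(612,430),(113,433)]);ch=f([(247,186),(374,186),(373,295),(253,296)])
def sol(px,dx,dy,n):
    o=np.array([[dx,dy,0],[dx,-dy,0],[-dx,-dy,0],[-dx,dy,0]],float)/2
    _,rv,tv,er=cv2.solvePnPGeneric(o,px,K,None,flags=cv2.SOLVEPNP_IPPE)
    for r,v,e in zip(rv,tv,er):
        Rw=R.T@cv2.Rodrigues(r)[0];c=R.T@(v.ravel()-t);z=Rw[:,2]
        print(n,"c",c.round(4),"n",z.round(3),"tilt",np.arccos(z[2]).round(3),"yaw",np.arctan2(-z[1],-z[0]).round(3),"err",e,
         "chip on plane along ray:",end=" ")
        d=R.T@np.linalg.inv(K)@np.r_[ch.mean(0),1];C=-R.T@t;print((C+d*((c-C)@z)/(d@z)).round(4))
        hx=c-Rw[:,0]*dx/2; print("  bottom edge mid",hx.round(4),"top",(c+Rw[:,0]*dx/2).round(4))
sol(pl,.140,.165,"plate");sol(ch,.036,.036,"chip")
for i in (38,42,46,50):
    q=pl.copy();q[:2,1]+=(i-40)/4;sol(q,.140,.165,"plate%d"%i)
```

```text
plate c [ 0.671  -0.1506  0.0884] n [-0.778  0.119  0.617] tilt 0.906 yaw -0.151 err [0.22784508] chip on plane along ray: [ 0.6767 -0.136   0.0928]
  bottom edge mid [ 0.6283 -0.1442  0.0333] top [ 0.7137 -0.157   0.1435]
plate c [ 0.6781 -0.151   0.1056] n [ 0.293 -0.019  0.956] tilt 0.298 yaw 3.076 err [11.15294439] chip on plane along ray: [ 0.6717 -0.1357  0.1078]
  bottom edge mid [ 0.6121 -0.1398  0.126 ] top [ 0.7441 -0.1622  0.0851]
chip c [ 0.6747 -0.1358  0.0976] n [-0.706  0.117  0.698] tilt 0.798 yaw -0.164 err [0.07852795] chip on plane along ray: [ 0.675  -0.1359  0.0979]
  bottom edge mid [ 0.6623 -0.134   0.0847] top [ 0.6871 -0.1377  0.1104]
chip c [ 0.6751 -0.136   0.0985] n [ 0.155 -0.077  0.985] tilt 0.174 yaw 2.679 err [0.55173013] chip on plane along ray: [ 0.6748 -0.1359  0.0985]
  bottom edge mid [ 0.6575 -0.1338  0.1014] top [ 0.6928 -0.1382  0.0955]
plate38 c [ 0.6712 -0.1506  0.0885] n [-0.774  0.118  0.622] tilt 0.899 yaw -0.151 err [0.27839893] chip on plane along ray: [ 0.6767 -0.136   0.0926]
  bottom edge mid [ 0.6282 -0.1441  0.0337] top [ 0.7143 -0.
[... 886 characters left out ...]
[ 0.7117 -0.1567  0.1438]
plate46 c [ 0.6773 -0.1509  0.1056] n [ 0.315 -0.023  0.949] tilt 0.322 yaw 3.068 err [11.37355344] chip on plane along ray: [ 0.6717 -0.1357  0.1079]
  bottom edge mid [ 0.6118 -0.1398  0.1277] top [ 0.7428 -0.162   0.0836]
plate50 c [ 0.6695 -0.1503  0.0876] n [-0.798  0.122  0.591] tilt 0.939 yaw -0.152 err [0.02201735] chip on plane along ray: [ 0.6763 -0.136   0.0937]
  bottom edge mid [ 0.6286 -0.1442  0.0311] top [ 0.7104 -0.1565  0.144 ]
plate50 c [ 0.6768 -0.1508  0.1056] n [ 0.33  -0.026  0.944] tilt 0.337 yaw 3.063 err [11.51631584] chip on plane along ray: [ 0.6717 -0.1357  0.1078]
  bottom edge mid [ 0.6116 -0.1397  0.1287] top [ 0.7419 -0.1619  0.0826]
```

Plate fit: tilt about 0.9, yaw -0.15, hinge height 33 mm, which matches the given 32. Chip about (0.672,-0.136,0.104). Now to hover over the grey thermometer.

Run:
```python
from h import *
go([.437,.262,.22],Rn.from_euler("xyz",[np.pi,0,.73]).as_matrix())
```

```text
xyz [-202.8 -366.3   -5.1] r [ 15.21 -32.03 -49.21] rows 8.4
```

arm_command --series '[{"x": -203, "y": -366, "z": -5, "rx": 15.2, "ry": -32, "rz": -49.2}, {"x": -203, "y": -366, "z": -5, "rx": 15.2, "ry": -32, "rz": -49.2}, {"x": -203, "y": -366, "z": -5, "rx": 15.2, "ry": -32, "rz": -49.2}, {"x": -203, "y": -366, "z": -5, "rx": 15.2, "ry": -32, "rz": -49.2}, {"x": -203, "y": -366, "z": -5, "rx": 15.2, "ry": -32, "rz": -49.2}, {"x": -203, "y": -366, "z": -5, "rx": 15.2, "ry": -32, "rz": -49.2}, {"x": -203, "y": -366, "z": -5, "rx": 15.2, "ry": -32, "rz": -49.2}, {"x": -203, "y": -366, "z": -5, "rx": 15.2, "ry": -32, "rz": -49.2}, {"x": -203, "y": -366, "z": -5, "rx": 15.2, "ry": -32, "rz": -49.2}, {"x": -203, "y": -366, "z": -5, "rx": 15.2, "ry": -32, "rz": -49.2}, {"x": -203, "y": -366, "z": -5, "rx": 15.2, "ry": -32, "rz": -49.2}, {"x": -203, "y": -366, "z": -5, "rx": 15.2, "ry": -32, "rz": -49.2}, {"x": -203, "y": -366, "z": -5, "rx": 15.2, "ry": -32, "rz": -49.2}]'

```text
time: 3.95
tool_pos: [0.4373, 0.2614, 0.2203]
tool_rot: [3.141, -0.001, 0.73]
contact_force: [0.9, -0.5, 1.3]
opening: 0.0915
grip_force: 0.0
```

Run:
```python
from h import *
w=read_camera("wrist");cv2.imwrite("pics/w2.png",w["pixels"])
for q in ("thermometer","lens","tail"):
    for d in mark_of(w,q)[:3]: print(q,np.round(d["point"],4),round(d["confidence"],2),proj(w,d["point"]).round())
near=proj(w,[.437,.262,.02])[0];b=mask(w,"thermometer",near);print(near,b[0],b[2],rectpts(w,b[1],.03)[1])
```

```text
thermometer [ 0.4356  0.2609 -0.0019] 0.77 [[318. 187.]]
thermometer [0.3986 0.1024 0.0015] 0.58 [[401. 302.]]
lens [0.496  0.3145 0.0195] 0.8 [[318. 104.]]
tail [0.3819 0.2163 0.017 ] 0.68 [[316. 257.]]
[318.22023133 190.26736838] 9.064839395308814 0.91 ((441.9872131347656, 267.8871154785156), (156.67141723632812, 33.07566452026367), 40.81172180175781)
```

View pics/w2.png

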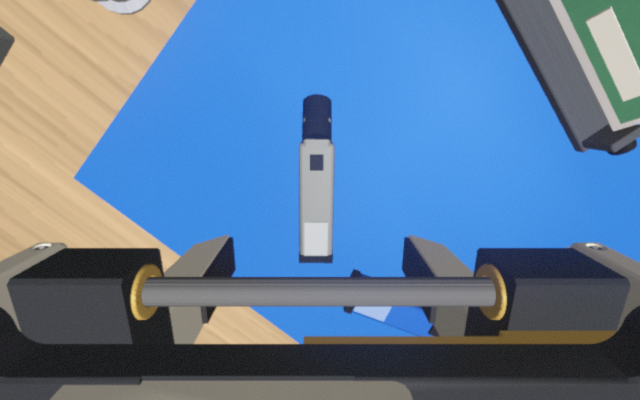

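The thermometer lies centred between the fingers (lens at (317,97), tail at (316,260)), with its yaw aligned within 1°. Descend and grip.

arm_command --hand 91.8 --series '[{"x": -1, "y": -1, "z": 50}, {"x": -1, "y": -1, "z": 100}, {"x": -1, "y": -1, "z": 130}, {"x": -1, "y": -1, "z": 145}, {"x": -1, "y": -1, "z": 154}, {"x": -1, "y": -1, "z": 154}, {"x": -1, "y": -1, "z": 154}]'

```text
invalid input
```

arm_command --hand 20 --squeeze 35 --series '[{"z": 0}, {"z": 0}, {"z": 0}, {"z": 0}, {"z": 0}, {"z": 0}, {"z": 0}, {"z": 0}, {"z": 0}, {"z": 0}]'

```text
invalid input
```

arm_command --series '[{"x": -1, "y": -1, "z": 50, "rx": 0, "ry": 0, "rz": 0}, {"x": -1, "y": -1, "z": 100, "rx": 0, "ry": 0, "rz": 0}, {"x": -1, "y": -1, "z": 130, "rx": 0, "ry": 0, "rz": 0}, {"x": -1, "y": -1, "z": 145, "rx": 0, "ry": 0, "rz": 0}, {"x": -1, "y": -1, "z": 154, "rx": 0, "ry": 0, "rz": 0}, {"x": -1, "y": -1, "z": 154, "rx": 0, "ry": 0, "rz": 0}, {"x": -1, "y": -1, "z": 154, "rx": 0, "ry": 0, "rz": 0}]'

```text
time: 4.9
tool_pos: [0.4358, 0.2628, 0.0664]
tool_rot: [3.141, -0.002, 0.732]
contact_force: [1.2, -0.4, 0.0]
opening: 0.0917
grip_force: 0.0
```

arm_command --hand 20 --squeeze 35 --series '[{"x": 0, "y": 0, "z": 0, "rx": 0, "ry": 0, "rz": 0}, {"x": 0, "y": 0, "z": 0, "rx": 0, "ry": 0, "rz": 0}, {"x": 0, "y": 0, "z": 0, "rx": 0, "ry": 0, "rz": 0}, {"x": 0, "y": 0, "z": 0, "rx": 0, "ry": 0, "rz": 0}, {"x": 0, "y": 0, "z": 0, "rx": 0, "ry": 0, "rz": 0}, {"x": 0, "y": 0, "z": 0, "rx": 0, "ry": 0, "rz": 0}, {"x": 0, "y": 0, "z": 0, "rx": 0, "ry": 0, "rz": 0}, {"x": 0, "y": 0, "z": 0, "rx": 0, "ry": 0, "rz": 0}, {"x": 0, "y": 0, "z": 0, "rx": 0, "ry": 0, "rz": 0}, {"x": 0, "y": 0, "z": 0, "rx": 0, "ry": 0, "rz": 0}]'

```text
time: 5.9
tool_pos: [0.4353, 0.2626, 0.0658]
tool_rot: [3.141, -0.0, 0.732]
contact_force: [-1.1, -0.0, 0.1]
opening: 0.0316
grip_force: 35.0
```

arm_command --series '[{"x": 0, "y": 0, "z": -20, "rx": 0, "ry": 0, "rz": 0}, {"x": 0, "y": 0, "z": -60, "rx": 0, "ry": 0, "rz": 0}, {"x": 0, "y": 0, "z": -100, "rx": 0, "ry": 0, "rz": 0}, {"x": 0, "y": 0, "z": -140, "rx": 0, "ry": 0, "rz": 0}, {"x": 0, "y": 0, "z": -180, "rx": 0, "ry": 0, "rz": 0}, {"x": 0, "y": 0, "z": -200, "rx": 0, "ry": 0, "rz": 0}, {"x": 0, "y": 0, "z": -200, "rx": 0, "ry": 0, "rz": 0}]'

```text
time: 6.6
tool_pos: [0.4361, 0.263, 0.2685]
tool_rot: [3.139, -0.006, 0.732]
contact_force: [0.6, -0.0, -3.2]
opening: 0.032
grip_force: 34.9
```

```bash
cat >> h.py <<'E'
def aim(dist,chip=(.672,-.136,.104),t=.89,psi=-.151,lens=(.0794,0,.0492)):
    n=np.array([-np.sin(t)*np.cos(psi),-np.sin(t)*np.sin(psi),np.cos(t)])
    R=Rn.from_euler("ZYX",[psi,np.pi/2-t-.5,np.pi]).as_matrix()
    p=np.array(chip)+dist*n-R@np.array(lens)
    return p,R
E
python3 - <<'E'
from h import *
w=read_camera("wrist");p0,R0=tool()
for q in ("thermometer","lens","tail"):
    for d in mark_of(w,q)[:1]: print(q,(R0.T@(np.array(d["point"])-p0)).round(4),round(d["confidence"],2))
print(aim(.18)[0],aim(.08)[0]);go(*aim(.18))
E
```

```text
thermometer [ 0.0004 -0.0044  0.0633] 0.76
lens [0.081  0.0011 0.0446] 0.95
tail [-0.0874  0.2764  0.2677] 0.65
[ 0.46524772 -0.10454094  0.2799694 ] [ 0.54207068 -0.11623019  0.21702819]
xyz [-222.1  293.6  -15.8] r [ 4.6  -9.47 50.42] rows 7.4
```

arm_command --series '[{"x": -222, "y": 294, "z": -16, "rx": 4.6, "ry": -9.5, "rz": 50.4}, {"x": -222, "y": 294, "z": -16, "rx": 4.6, "ry": -9.5, "rz": 50.4}, {"x": -222, "y": 294, "z": -16, "rx": 4.6, "ry": -9.5, "rz": 50.4}, {"x": -222, "y": 294, "z": -16, "rx": 4.6, "ry": -9.5, "rz": 50.4}, {"x": -222, "y": 294, "z": -16, "rx": 4.6, "ry": -9.5, "rz": 50.4}, {"x": -222, "y": 294, "z": -16, "rx": 4.6, "ry": -9.5, "rz": 50.4}, {"x": -222, "y": 294, "z": -16, "rx": 4.6, "ry": -9.5, "rz": 50.4}, {"x": -222, "y": 294, "z": -16, "rx": 4.6, "ry": -9.5, "rz": 50.4}, {"x": -222, "y": 294, "z": -16, "rx": 4.6, "ry": -9.5, "rz": 50.4}, {"x": -222, "y": 294, "z": -16, "rx": 4.6, "ry": -9.5, "rz": 50.4}, {"x": -222, "y": 294, "z": -16, "rx": 4.6, "ry": -9.5, "rz": 50.4}]'

```text
time: 7.9
tool_pos: [0.4661, -0.1033, 0.281]
tool_rot: [-3.139, 0.18, -0.149]
contact_force: [-0.1, -0.7, -2.2]
opening: 0.032
grip_force: 34.9
```

Run:
```python
from h import *
p0,R0=tool();print(p0)
for c in ("wrist","top"):
    w=read_camera(c);cv2.imwrite(f"pics/{c}3.png",w["pixels"])
    for q in ("lens","thermometer","chip","tail"):
        for d in mark_of(w,q)[:1]: X=np.array(d["point"]);print(c,q,X.round(4),"tool",(R0.T@(X-p0)).round(4),round(d["confidence"],2),proj(w,X).round())
go(*aim(.08))
```

```text
[ 0.46610095 -0.10329426  0.28101434]
wrist thermometer [ 0.4541 -0.1033  0.2134] tool [0.0004 0.002  0.0686] 0.8 [[323. 249.]]
wrist tail [0.379  0.1684 0.0156] tool [-0.077  -0.255   0.2844] 0.68 [[119. 231.]]
top lens [0.5895 0.7011 0.0144] tool [ 0.0503 -0.8131  0.2641] 0.62 [[154. 202.]]
top thermometer [ 0.5817  0.6234 -0.0044] tool [ 0.0574 -0.735   0.2817] 0.86 [[176. 205.]]
top chip [ 0.6685 -0.1372  0.1034] tool [0.2336 0.0039 0.1381] 0.59 [[383. 174.]]
top tail [ 0.3929 -0.0909  0.2457] tool [-0.0667 -0.0013  0.048 ] 0.74 [[376. 254.]]
xyz [86.9  0.6 50.3] r [-0.1  -0.18  0.06] rows 2.0
```

View pics/wrist3.png

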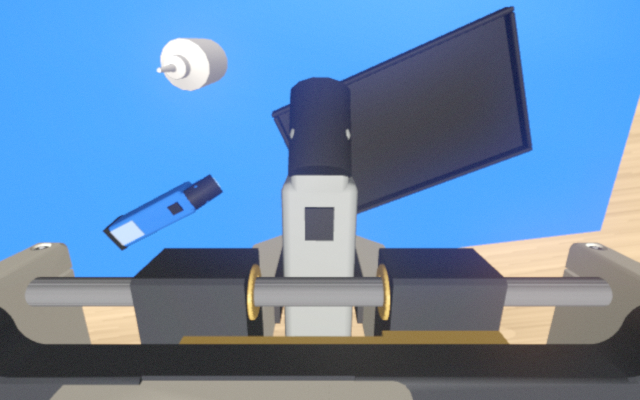

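The wrist view shows the thermometer held straight between the fingers (barrel at (320,80-175), body centred on column 320). Advance to 8 cm along the lens line.

arm_command --series '[{"x": 26, "y": 0, "z": 15, "rx": 0, "ry": 0, "rz": 0}, {"x": 52, "y": 0, "z": 30, "rx": 0, "ry": 0, "rz": 0}, {"x": 70, "y": 0, "z": 40, "rx": 0, "ry": 0, "rz": 0}, {"x": 80, "y": 0, "z": 46, "rx": 0, "ry": 0, "rz": 0}, {"x": 87, "y": 0.5, "z": 50, "rx": 0, "ry": 0, "rz": 0}, {"x": 87, "y": 0.5, "z": 50, "rx": 0, "ry": 0, "rz": 0}, {"x": 87, "y": 0.5, "z": 50, "rx": 0, "ry": 0, "rz": 0}]'

```text
time: 9.1
tool_pos: [0.542, -0.1163, 0.2178]
tool_rot: [-3.14, 0.178, -0.15]
contact_force: [-0.1, 0.3, -1.8]
opening: 0.0318
grip_force: 34.9
```

Run:
```python
from h import *
p0,R0=tool();print(p0)
for c in ("wrist","top"):
    w=read_camera(c);cv2.imwrite(f"pics/{c}4.png",w["pixels"])
    for q in ("lens","thermometer","chip","tail"):
        for d in mark_of(w,q)[:1]: X=np.array(d["point"]);print(c,q,X.round(4),"tool",(R0.T@(X-p0)).round(4),round(d["confidence"],2),proj(w,X).round())
go(*aim(.08))
```

```text
[ 0.54200503 -0.11634347  0.21775613]
wrist lens [ 0.6133 -0.1316  0.1582] tool [0.0822 0.0045 0.0458] 0.65 [[331.  91.]]
wrist thermometer [ 0.5277 -0.1151  0.1512] tool [-0.0023  0.001   0.068 ] 0.61 [[321. 254.]]
wrist tail [0.3763 0.1684 0.0169] tool [-0.1677 -0.2563  0.2346] 0.95 [[106. 317.]]
top lens [0.4248 0.0249 0.0168] tool [-0.0994 -0.1217  0.2222] 0.61 [[337. 244.]]
top thermometer [ 0.5802  0.6236 -0.0061] tool [-0.0323 -0.7369  0.2345] 0.88 [[177. 205.]]
top chip [ 0.6689 -0.1375  0.1069] tool [0.1462 0.0021 0.0864] 0.73 [[383. 173.]]
top tail [0.572  0.5557 0.0156] tool [-0.0341 -0.6686  0.2127] 0.91 [[193. 206.]]
xyz [-0.1 -0.1  0.3] r [-0.1  -0.18  0.04] rows 0.0
```

View pics/wrist4.png

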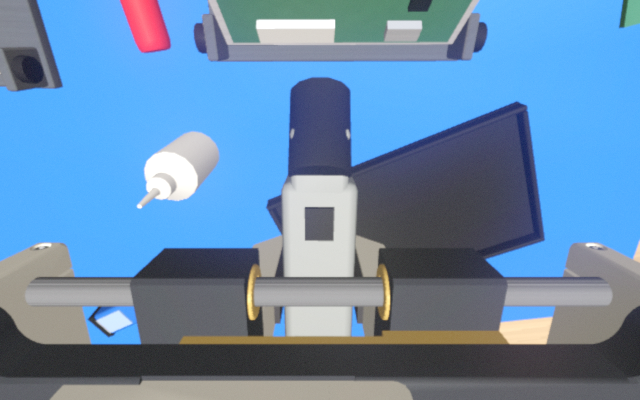

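It is aimed: the barrel at (320,130) points at the board and nothing is touching. Hold for about 2.6 s.

arm_command --series '[{"x": 0, "y": 0, "z": 0, "rx": 0, "ry": 0, "rz": 0}, {"x": 0, "y": 0, "z": 0, "rx": 0, "ry": 0, "rz": 0}, {"x": 0, "y": 0, "z": 0, "rx": 0, "ry": 0, "rz": 0}, {"x": 0, "y": 0, "z": 0, "rx": 0, "ry": 0, "rz": 0}, {"x": 0, "y": 0, "z": 0, "rx": 0, "ry": 0, "rz": 0}, {"x": 0, "y": 0, "z": 0, "rx": 0, "ry": 0, "rz": 0}, {"x": 0, "y": 0, "z": 0, "rx": 0, "ry": 0, "rz": 0}, {"x": 0, "y": 0, "z": 0, "rx": 0, "ry": 0, "rz": 0}, {"x": 0, "y": 0, "z": 0, "rx": 0, "ry": 0, "rz": 0}, {"x": 0, "y": 0, "z": 0, "rx": 0, "ry": 0, "rz": 0}, {"x": 0, "y": 0, "z": 0, "rx": 0, "ry": 0, "rz": 0}, {"x": 0, "y": 0, "z": 0, "rx": 0, "ry": 0, "rz": 0}, {"x": 0, "y": 0, "z": 0, "rx": 0, "ry": 0, "rz": 0}, {"x": 0, "y": 0, "z": 0, "rx": 0, "ry": 0, "rz": 0}, {"x": 0, "y": 0, "z": 0, "rx": 0, "ry": 0, "rz": 0}, {"x": 0, "y": 0, "z": 0, "rx": 0, "ry": 0, "rz": 0}, {"x": 0, "y": 0, "z": 0, "rx": 0, "ry": 0, "rz": 0}, {"x": 0, "y": 0, "z": 0, "rx": 0, "ry": 0, "rz": 0}, {"x": 0, "y": 0, "z": 0, "rx": 0, "ry": 0, "rz": 0}, {"x": 0, "y": 0, "z": 0, "rx": 0, "ry": 0, "rz": 0}]'

```text
time: 11.6
tool_pos: [0.5422, -0.1163, 0.2172]
tool_rot: [-3.14, 0.178, -0.15]
contact_force: [0.2, -0.2, -1.8]
opening: 0.032
grip_force: 34.9
```

arm_command --series '[{"x": 0, "y": 0, "z": 0, "rx": 0, "ry": 0, "rz": 0}, {"x": 0, "y": 0, "z": 0, "rx": 0, "ry": 0, "rz": 0}, {"x": 0, "y": 0, "z": 0, "rx": 0, "ry": 0, "rz": 0}, {"x": 0, "y": 0, "z": 0, "rx": 0, "ry": 0, "rz": 0}, {"x": 0, "y": 0, "z": 0, "rx": 0, "ry": 0, "rz": 0}, {"x": 0, "y": 0, "z": 0, "rx": 0, "ry": 0, "rz": 0}]'

```text
time: 12.2
tool_pos: [0.5422, -0.1164, 0.2172]
tool_rot: [-3.14, 0.178, -0.15]
contact_force: [-0.5, 0.6, -2.5]
opening: 0.0321
grip_force: 34.9
```

arm_command --series '[{"x": -43, "y": 0, "z": -25, "rx": 0, "ry": 0, "rz": 0}, {"x": -87, "y": 0, "z": -50, "rx": 0, "ry": 0, "rz": 0}, {"x": -87, "y": 0, "z": -50, "rx": 0, "ry": 0, "rz": 0}, {"x": -87, "y": 0, "z": -50, "rx": 0, "ry": 0, "rz": 0}, {"x": -87, "y": 0, "z": -50, "rx": 0, "ry": 0, "rz": 0}]'

```text
time: 12.7
tool_pos: [0.4667, -0.105, 0.2813]
tool_rot: [-3.14, 0.178, -0.15]
contact_force: [0.1, 0.3, -2.4]
opening: 0.0321
grip_force: 34.9
```

Run:
```python
from h import *
w=read_camera("top");b=mask(w,"tray",(398,235))
print(rectpts(w,b[1],.018)[1])
# target: thermometer lens-tail midpoint at tray centre; yaw = pi/2+tray yaw
y=np.radians(14.8)+np.pi/2;c=np.array([.4545,-.1965]);u=np.array([np.cos(y),np.sin(y)])
o=c-u*.005
R=Rn.from_euler("xyz",[np.pi,0,y]).as_matrix()
print(o,y,observe()["qpos"]);go([*o,.20],R)
```

```text
((461.6436767578125, -276.1800842285156), (121.3497543334961, 94.61555480957031), 14.739304542541504)
[ 0.45577723 -0.20133412] 1.8291050560900572 [-0.36281264  0.35202534  1.55383745 -0.03590946  1.41167485  1.36707605]
xyz [18.  97.  78.6] r [ -10.25    6.55 -113.06] rows 13.2
```

arm_command --series '[{"x": 18, "y": 97, "z": 79, "rx": -10.25, "ry": 6.55, "rz": -113}, {"x": 18, "y": 97, "z": 79, "rx": -10.25, "ry": 6.55, "rz": -113}, {"x": 18, "y": 97, "z": 79, "rx": -10.25, "ry": 6.55, "rz": -113}, {"x": 18, "y": 97, "z": 79, "rx": -10.25, "ry": 6.55, "rz": -113}, {"x": 18, "y": 97, "z": 79, "rx": -10.25, "ry": 6.55, "rz": -113}, {"x": 18, "y": 97, "z": 79, "rx": -10.25, "ry": 6.55, "rz": -113}, {"x": 18, "y": 97, "z": 79, "rx": -10.25, "ry": 6.55, "rz": -113}, {"x": 18, "y": 97, "z": 79, "rx": -10.25, "ry": 6.55, "rz": -113}, {"x": 18, "y": 97, "z": 79, "rx": -10.25, "ry": 6.55, "rz": -113}, {"x": 18, "y": 97, "z": 79, "rx": -10.25, "ry": 6.55, "rz": -113}, {"x": 18, "y": 97, "z": 79, "rx": -10.25, "ry": 6.55, "rz": -113}, {"x": 18, "y": 97, "z": 79, "rx": -10.25, "ry": 6.55, "rz": -113}, {"x": 18, "y": 97, "z": 79, "rx": -10.25, "ry": 6.55, "rz": -113}, {"x": 18, "y": 97, "z": 79, "rx": -10.25, "ry": 6.55, "rz": -113}, {"x": 18, "y": 97, "z": 79, "rx": -10.25, "ry": 6.55, "rz": -113}, {"x": 18, "y": 97, "z": 79, "rx": -10.25, "ry": 6.55, "rz": -113}]'

```text
time: 14.4
tool_pos: [0.4556, -0.2013, 0.2]
tool_rot: [3.141, 0.0, 1.827]
contact_force: [0.5, 0.4, -1.7]
opening: 0.032
grip_force: 34.9
```

Run:
```python
from h import *
y=np.radians(14.8)+np.pi/2
go([.4558,-.2013,.0725],Rn.from_euler("xyz",[np.pi,0,y]).as_matrix())
w=read_camera("wrist");cv2.imwrite("pics/w5.png",w["pixels"])
```

```text
xyz [-1.000e-01  2.000e-01  1.275e+02] r [ 0.01  0.01 -0.13] rows 2.5
```

View pics/w5.png

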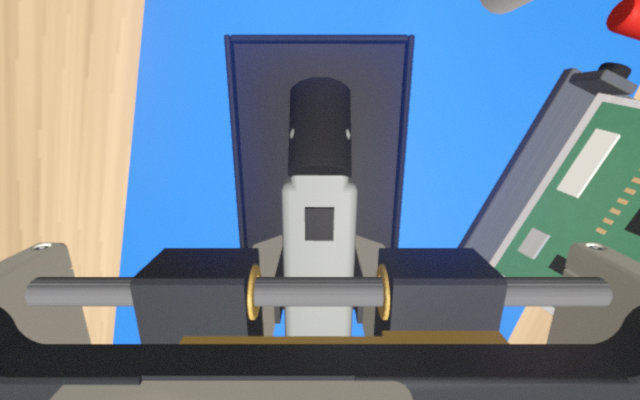

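The thermometer is centred and parallel in the tray (walls at columns 230 and 412, body at 320). Lower it gently.

arm_command --series '[{"x": 0, "y": 0, "z": 30, "rx": 0, "ry": 0, "rz": 0}, {"x": 0, "y": 0, "z": 60, "rx": 0, "ry": 0, "rz": 0}, {"x": 0, "y": 0, "z": 80, "rx": 0, "ry": 0, "rz": 0}, {"x": 0, "y": 0, "z": 95, "rx": 0, "ry": 0, "rz": 0}, {"x": 0, "y": 0, "z": 107, "rx": 0, "ry": 0, "rz": 0}, {"x": 0, "y": 0, "z": 116, "rx": 0, "ry": 0, "rz": 0}, {"x": 0, "y": 0, "z": 122, "rx": 0, "ry": 0, "rz": 0}, {"x": 0, "y": 0, "z": 125, "rx": 0, "ry": 0, "rz": 0}, {"x": 0, "y": 0, "z": 127, "rx": 0, "ry": 0, "rz": 0}, {"x": 0, "y": 0, "z": 128, "rx": 0, "ry": 0, "rz": 0}, {"x": 0, "y": 0, "z": 128, "rx": 0, "ry": 0, "rz": 0}, {"x": 0, "y": 0, "z": 128, "rx": 0, "ry": 0, "rz": 0}]'

```text
time: 15.65
tool_pos: [0.4558, -0.2015, 0.073]
tool_rot: [3.14, 0.001, 1.828]
contact_force: [-0.0, 0.3, -2.3]
opening: 0.0317
grip_force: 34.9
```

Still hanging (-2.3 N), so go the last few millimetres.

arm_command --series '[{"x": 0, "y": 0, "z": 0.5, "rx": 0, "ry": 0, "rz": 0}, {"x": 0, "y": 0, "z": 1, "rx": 0, "ry": 0, "rz": 0}, {"x": 0, "y": 0, "z": 1.5, "rx": 0, "ry": 0, "rz": 0}, {"x": 0, "y": 0, "z": 1.5, "rx": 0, "ry": 0, "rz": 0}, {"x": 0, "y": 0, "z": 1.5, "rx": 0, "ry": 0, "rz": 0}]'

```text
time: 16.15
tool_pos: [0.4557, -0.2013, 0.0712]
tool_rot: [3.14, 0.001, 1.828]
contact_force: [0.4, 0.5, -2.7]
opening: 0.0319
grip_force: 34.9
```

arm_command --series '[{"x": 0, "y": 0, "z": 0.4, "rx": 0, "ry": 0, "rz": 0}, {"x": 0, "y": 0, "z": 0.8, "rx": 0, "ry": 0, "rz": 0}, {"x": 0, "y": 0, "z": 0.8, "rx": 0, "ry": 0, "rz": 0}, {"x": 0, "y": 0, "z": 0.8, "rx": 0, "ry": 0, "rz": 0}]'

```text
time: 16.55
tool_pos: [0.4557, -0.2014, 0.0708]
tool_rot: [3.14, 0.001, 1.828]
contact_force: [-1.3, 0.2, 6.1]
opening: 0.0321
grip_force: 35.5
```

Contact at +6 N. Release to 60 mm, then rise.

arm_command --hand 60 --series '[{"x": 0, "y": 0, "z": 0, "rx": 0, "ry": 0, "rz": 0}, {"x": 0, "y": 0, "z": 0, "rx": 0, "ry": 0, "rz": 0}, {"x": 0, "y": 0, "z": 0, "rx": 0, "ry": 0, "rz": 0}, {"x": 0, "y": 0, "z": 0, "rx": 0, "ry": 0, "rz": 0}, {"x": 0, "y": 0, "z": 0, "rx": 0, "ry": 0, "rz": 0}, {"x": 0, "y": 0, "z": 0, "rx": 0, "ry": 0, "rz": 0}]'

```text
time: 17.15
tool_pos: [0.4565, -0.2017, 0.0708]
tool_rot: [3.139, 0.002, 1.828]
contact_force: [3.9, 0.7, 5.6]
opening: 0.06
grip_force: 2.7
```

arm_command --series '[{"x": 0, "y": 0, "z": -10, "rx": 0, "ry": 0, "rz": 0}, {"x": 0, "y": 0, "z": -30, "rx": 0, "ry": 0, "rz": 0}, {"x": 0, "y": 0, "z": -70, "rx": 0, "ry": 0, "rz": 0}, {"x": 0, "y": 0, "z": -110, "rx": 0, "ry": 0, "rz": 0}, {"x": 0, "y": 0, "z": -150, "rx": 0, "ry": 0, "rz": 0}, {"x": 0, "y": 0, "z": -150, "rx": 0, "ry": 0, "rz": 0}, {"x": 0, "y": 0, "z": -150, "rx": 0, "ry": 0, "rz": 0}]'

```text
time: 17.85
tool_pos: [0.455, -0.2011, 0.2209]
tool_rot: [3.14, 0.001, 1.828]
contact_force: [-1.2, -0.5, -1.0]
opening: 0.0601
grip_force: 0.0
```

Run:
```python
from h import *
w=read_camera("wrist");cv2.imwrite("pics/w6.png",w["pixels"])
a=np.radians(14.8);T=np.array([[np.cos(a),np.sin(a)],[-np.sin(a),np.cos(a)]])
for q in ("lens","thermometer","tail"):
    for d in mark_of(w,q)[:1]: X=np.array(d["point"]);print(q,X.round(3),"in tray",(T@(X[:2]-[.4545,-.1965])).round(3),d["confidence"])
```

```text
lens [ 0.431 -0.123  0.024] in tray [-0.004  0.077] 0.63
thermometer [ 0.45  -0.201  0.002] in tray [-0.005 -0.003] 0.7
tail [ 0.472 -0.266  0.02 ] in tray [-0.001 -0.071] 0.83
```

View pics/w6.png

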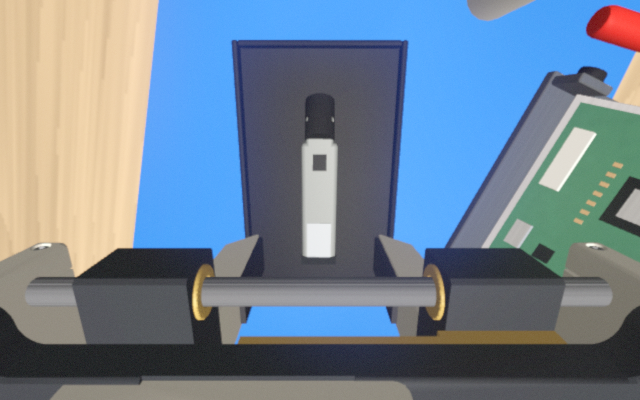

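The thermometer lies flat and right way up, centred in the tray (lens at (320,100), tail at (318,258)), and the gripper is clear.

```bash
python3 -c "
from cell import *
print(hand_in())"
```

```text
the job is handed in; nothing more can be done
None
```

I aimed the thermometer at the chip from an estimated 8 cm and held it there for about 2.6 s, then laid it flat in the tray, let go and handed the job in at about 18 s; the hand-in returned no verdict.

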